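# Lock the dose setting of a bench resin doser

## Robot

A 6-joint arm with a two-finger parallel gripper is mounted at the origin on the work surface. World frame = base frame: x ahead of the robot, y to its left, z up, the work surface at z = 0. Lengths are in m, angles in rad, forces in N, time in s.
With the tool pointing down it reaches from about 0.375 to 0.975 m from the base axis. Payload 3.8 kg.
Tool frame: the origin (TCP) lies between the finger pads; the fingertips stand 11 mm ahead of it and the grasp point (between the pads) lies 8 mm behind it; z points along the fingers, y is the line along which they close (so a half turn about z gives the same grasp; the last joint's range is limited). The gripper opens to 85 mm and grips with 20 to 120 N. Pads are 22 mm wide; open, the fingers measure 114 mm over their backs; the gripper's body (76 mm by 85 mm) begins 54 mm behind the grasp point. The pads swing forward as they close: fully open they stand 13 mm farther back than shut.
Start: joints at [-1.277, 0.264, 1.604, -0, 1.274, -0.037], TCP at [0.219, -0.638, 0.242] pointing down, gripper open.
Joint ranges: [-2.63, 2.63], [-0.94, 2.18], [0.31, 2.57], [-1.31, 4.45], [0, 2.66], [-2.55, 2.55]. Speed limits (rad/s): [2.57, 2.57, 3.14, 3.14, 3.14, 3.14].

## Interface

Orientations are given as a rotation vector (axis times angle).
In Python, from workcell import env gives the robot as it stands. The module is installed in compiled form; this text tells all that it offers.
- The arm moves only by the tool send_rows, never from a script. Its argument "steps" is text: rows parted by semicolons, each of 7 numbers parted by spaces: the shift along the tool's x, y, z each as a share of 50 mm, from -1 to 1, then the turn, a rotation vector about the tool's x, y, z each as a share of 90 degrees, from -1 to 1, then the closure in counts, from 0 (fully open) to 255 (shut). In form: x y z rx ry rz jaw; .... A call has exactly 5 rows; each row shifts and turns the commanded pose from where the row before left it, along the tool's axes as they then stand; what a row does not reach is not made up. A row lasts 1/8 s, in which the tool goes at most 62.5 mm and 10.7 degrees, less where a joint would pass 70% of its speed; a pose out of reach is approached as far as the arm can. A call with a number of a shift or a turn outside -1 to 1 is refused whole. A call with a gripper value outside its range is refused whole. The fingers move at their own pace and stop on an object; the grip force is fixed at half the most. Time passes only in rows, so rows that do not move let the fingers close, or fill a call up. It gives the time, the measured TCP pose, the force, the opening and the grip force at its end, in the units of the state.
- env.observe(): the state, without advancing time (a new reading comes with each control period).
- env.snapshot(name): name is "side" or "top"; returns a dict with "image" (420x560x3 uint8, red, green, blue), "vfov" (degrees; the focal length in pixels is half the picture's height over the tangent of half this angle, whatever the lens; pixels are square), "cx", "cy" (the principal point, pixels), "R" (3x3) and "t" (3): a world point X has camera coordinates R X + t. Camera axes: x right, y down, z forward; pixel columns grow to the right and rows downward; lengths in m; the calibration is good to about 2 mm. A picture is of the moment at which its call begins. There is no depth.
- env.sign_off(): hands the job in; it is judged then, once.
Trained networks look in a picture, given as the dict that the camera call returned (one of the last four; its "shot" number tells which), for a name from the list of things; names that differ only in an ending like _2 or _b are one class to them, and where a whole thing is asked for, a point or a joint stands for the part that bears it (a point fixed in the world has none). Each returns a list of dicts, best first, with "score" (0 to 1); they miss things now and then, are a little off and sometimes report something else, mostly with a low value. They report only what shows in the picture. A call takes as long as a camera call. They do not tell look-alikes from the thing itself.
- env.trace(target, picture): "pixels" (420x560 bool, what is visible of it) and "xy" ([column, row] in pixels, amid what is visible of it).
The state is a dict: "clock": time; "q": joint angles; "dq": joint speeds; "effort": joint torques, N m; "eef_pos": TCP position; "tool_rot": TCP orientation; "force": force on the tool from outside, world axes, zero at the start; "torque": the same for the moment, N m; "gripper_width": finger opening in m; "grasp_force": force on a finger pad.
Only numpy, scipy, OpenCV 4.12 (cv2) and the standard library are available. Lean on these libraries where they do the work, as an engineer would, in place of code of your own. Each camera call takes 0.05 s, during which the arm holds its last target. There are 200 camera calls.

## Task

The dose on the resin doser is already set: do not let its lever move. Take the red pin from its stand and push it fully home through the lever's orange eye into the hole below, so that the barrel is held still; then turn the knurled brass lock ring clockwise until it is firmly tight on its spring washer, without crushing the washer flat. Leave the pin in place, let go of everything, and leave the resin bottle and the glitter vials standing where they are.

Things in the scene. Friction and masses are not known exactly. Their poses are not given: they have to be found in the camera images.
- pin: Red-headed holding pin, upright in its stand. Origin: centre of the lower end of the steel shank; z up. Shank 12 mm diameter, 20 mm long, end chamfered 2.5 x 3 mm; above it a cylindrical red head 20 mm diameter, 36 mm tall, whose underside rests on the eye when the pin is fully home. 50 to 80 g.
- pin_hole (a point): Centre of the mouth of the pin hole in the doser's fixed aluminium block, 24 mm above the table, right below the eye; axes as the doser's. Hole 13.5 mm wide, 16 mm deep, 1.5 mm chamfer. Fully home, the pin's end is 10 mm below this point.
- lever_eye (a point): Centre of the upper face of the orange eye at the end of the black setting lever, 34 mm above the table, 85 mm from the barrel's axis; y outward along the lever. The eye is a 30 x 30 x 8 mm plate with a 13.5 mm through hole, 2 mm above the aluminium block. Lever and barrel are one piece and turn under more than 0.08 N m, so the ring's drag carries them along unless pinned.
- ring_grip (a point): Point on the vertical barrel axis at half height of the knurled brass lock ring, 68 mm above the table. The ring is 56 mm in diameter and stands from 56 to 80 mm above the table. The steel barrel, 32 mm in diameter, stands out of it up to 105 mm. Below the ring is the housing's top plate, 110 x 100 mm, its top 50 mm above the table: keep fingertips above it.
- lock_ring (a joint): Angle of the lock ring on the barrel (rad), growing as it turns clockwise seen from above (tightening). Starts between -0.1 and 0.1, meets the spring washer somewhere between 0.45 and 1.1. Till then a steady thread drag of 0.2 N m while it turns; from there the torque rises by 0.2 N m per 0.1 rad. The drag opposes either way, so a hand at rest may feel up to 0.4 N m less than while turning.
- washer (a joint): Squeeze of the steel spring washer under the ring (m): 0 free, then 0.0001 m per 0.1 N m beyond the drag. Firmly tight: above 0.00013 m (0.33 N m in all while turning). Crushed flat: 0.0005 m (0.7 N m in all). Let go, it keeps at most 0.0002 m. One reading is too noisy to go by: feel the torque.
- stand: Grey block, 70 x 70 x 26 mm, fixed, in which the pin stands at the start in a 15 mm hole; origin at the centre of its underside. The pin's head stands from 26 to 62 mm above the table.
- doser: Resin doser, fixed on the table: white housing 150 x 126 mm, origin under the barrel axis at table height; z up, the lever points along its +y. A fixed amber cylinder lies on it at +x, 85 mm from the barrel axis, up to 60 mm above the table.
- resin_bottle: Black bottle, 72 mm diameter, 205 mm tall, standing; origin at the centre of its underside. A bystander.
- vial_green: Corked glass vial, 24 mm diameter, 46 mm tall, green glitter; origin under its centre. A bystander.
- vial_pink: The same with red glitter. A bystander.
- vial_purple: The same with blue glitter. A bystander.
Mind the look-alikes: they are no part of the job. Of the things that look like the doser, the larger one is meant.

How it is judged:
On the way, in this order (a step that is already met when the one before it is completed fails the run):
1. the pin stands fully home through the eye in the hole (z of pin in the frame of pin_hole below -0.0075 m and horizontal distance between pin and pin_hole below 0.003 m), for 0.2 s.
2. the ring is tight on the washer with the pin in (value of joint washer above 0.00013 m and z of pin in the frame of pin_hole below -0.007 m), for 0.2 s.
At the end, for the whole second after the job is handed in: The washer stays squeezed by more than 0.13 mm and less than 0.5 mm with the ring let go; the pin rests in the hole, its end at least 7 mm below the mouth and within 3 mm of its axis; the lever's eye is within 6 mm of where it started (all of step 2 and value of joint washer below 0.0005 m and horizontal distance between pin and pin_hole below 0.003 m and distance of lever_eye from where it was at the start of the episode below 0.006 m and linear speed of pin below 0.02 m/s); the robot touches nothing.
It fails at once if the washer is crushed flat (squeezed by more than 0.5 mm) (value of joint washer above 0.0005 m).
It fails at once if the lever is let turn (its eye moves more than 6 mm) (distance of lever_eye from where it was at the start of the episode above 0.006 m).
It fails at once if the pin is forced against the doser with more than 30 N (contact force between pin and doser above 30 N).
It fails at once if the bottle or a vial is moved more than 30 mm or knocked over (distance of any of resin_bottle, vial_green, vial_pink, vial_purple from where it was at the start of the episode above 0.03 m or angle between any of resin_bottle, vial_green, vial_pink, vial_purple's own z axis and vertical above 0.4 rad).
It also fails if it takes over 58 s, if anything falls off the work surface, if the arm or the gripper's body presses on something with over 40 N, if the wrist force passes 120 N, or if a joint passes its speed limit or range.

## Working session

There is one attempt and no reset: what is moved stays moved. The work goes in short steps, Python scripts to look and compute and a tool call to move; the robot and the scene stay as the last step left them, time stands still between calls to the robot, and variables do not carry over. Pictures are saved under pics/ and viewed, at most 10 in all, crops included, and the job is handed in when it is done.

Besides the shell and the picture viewer there is one more tool, called after "Emit:" in YAML: its name, and indented under it one key for each argument. send_rows: Moves the arm, as the interface text tells. Its arguments: {"type":"object","properties":{"steps":{"type":"string"}},"required":["steps"]}

```bash
mkdir -p pics; cat > h.py <<'E'
import numpy as np, cv2
from workcell import env
def ray(s,uv):
    f=s["image"].shape[0]/2/np.tan(np.radians(s["vfov"])/2)
    R=np.array(s["R"]);t=np.array(s["t"])
    return -R.T@t, R.T@np.array([(uv[0]-s["cx"])/f,(uv[1]-s["cy"])/f,1])
def atz(s,uv,z):
    c,d=ray(s,uv); return c+d*(z-c[2])/d[2]
def proj(s,X):
    f=s["image"].shape[0]/2/np.tan(np.radians(s["vfov"])/2)
    p=np.array(s["R"])@np.array(X)+np.array(s["t"]); return np.array([f*p[0]/p[2]+s["cx"],f*p[1]/p[2]+s["cy"]])
E
python3 - <<'E'
from h import *
ss={n:env.snapshot(n) for n in("top","side")}
for n,s in ss.items():
    cv2.imwrite(f"pics/{n}0.png",s["image"][:,:,::-1])
    print(n,s["vfov"],-np.array(s["R"]).T@s["t"])
    for th,z in [("pin",.05),("stand",.026),("lever_eye",.034),("lock_ring",.08),("doser",.05),("resin_bottle",.2),("vial_green",.04),("vial_pink",.04),("vial_purple",.04)]:
        for r in env.trace(th,s)[:3]: print(n,th,round(r["score"],2),np.round(r["xy"]),r["pixels"].sum(),atz(s,r["xy"],z).round(3))
o=env.observe();print({k:np.round(v,3) for k,v in o.items()})
E
```

```text
top 52.27145429141731 [0.44864289 0.0023788  1.02496732]
top pin 0.63 [175. 236.] 86 [0.473 0.242 0.05 ]
top stand 0.6 [180. 238.] 931 [0.467 0.236 0.026]
top lever_eye 0.92 [329. 193.] 686 [ 0.569 -0.113  0.034]
top lever_eye 0.56 [358. 297.] 317 [ 0.331 -0.175  0.034]
top lock_ring 0.73 [325. 197.] 351 [ 0.556 -0.099  0.08 ]
top lock_ring 0.66 [358. 289.] 144 [ 0.352 -0.166  0.08 ]
top lock_ring 0.22 [324. 188.] 4451 [ 0.574 -0.096  0.08 ]
top doser 0.67 [323. 192.] 4442 [ 0.569 -0.097  0.05 ]
top doser 0.58 [349. 292.] 2509 [ 0.344 -0.152  0.05 ]
top resin_bottle 0.79 [417. 184.] 1392 [ 0.566 -0.265  0.2  ]
top resin_bottle 0.7 [170. 153.] 135 [0.631 0.216 0.2  ]
top vial_pink 0.52 [170. 153.] 123 [0.667 0.258 0.04 ]
top vial_purple 0.55 [118. 172.] 168 [0.623 0.378 0.04 ]
side 51.980322069391924 [0.41312223 0.81655226 0.53263044]
side pin 0.61 [299. 304.] 275 [0.469 0.25  0.05 ]
side stand 0.65 [297. 322.] 1472 [0.47  0.268 0.026]
side lever_eye 0.82 [276. 200.] 738 [ 0.578 -0.162  0.034]
side lever_eye 0.6 [372. 198.] 344 [ 0.331 -0.212  0.034]
side lock_ring 0.69 [373. 199.] 16
[... 398 characters left out ...]
1. 320.] 1493 [0.462 0.278 0.04 ]
side vial_pink 0.59 [184. 309.] 338 [0.661 0.283 0.04 ]
side vial_purple 0.79 [184. 367.] 449 [0.618 0.401 0.04 ]
side vial_purple 0.51 [185. 308.] 338 [0.661 0.28  0.04 ]
{'clock': np.float64(1.0), 'q': array([-1.277,  0.264,  1.604,  0.   ,  1.274, -0.037]), 'dq': array([-0.002, -0.   ,  0.   ,  0.   , -0.   ,  0.   ]), 'effort': array([ 1.0000e-03, -5.1508e+01, -3.6774e+01, -0.0000e+00,  1.0000e-03,
        0.0000e+00]), 'eef_pos': array([ 0.219, -0.638,  0.242]), 'tool_rot': array([3.099, 0.517, 0.   ]), 'force': array([-0.035,  0.263, -0.051]), 'torque': array([ 0.023, -0.023,  0.049]), 'grasp_force': np.float64(0.0), 'gripper_width': np.float64(0.086)}
```

View pics/top0.png

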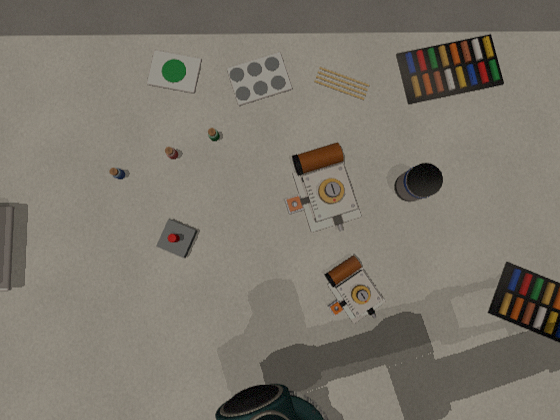

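View pics/side0.png

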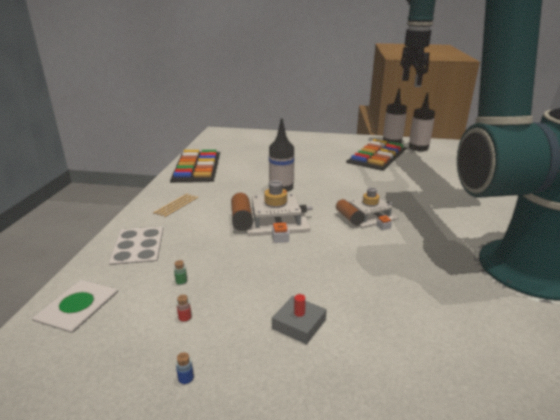

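The top view shows the big doser with its barrel at about (332,190) and its orange eye at (294,204). The pin is at (173,238), the bottle at (418,183), and the vials at (213,134), (171,153) and (118,173). The smaller doser at (358,290) is the look-alike. In the side view the big doser's eye is at (280,232) and the pin at (299,304).

```bash
python3 - <<'E'
from h import *
ss={n:env.snapshot(n) for n in("top","side")}
def blob(s,box,hlo,hhi,smin=140,vmin=80):
    x0,y0,x1,y1=box; im=s["image"][y0:y1,x0:x1]
    h=cv2.cvtColor(im,cv2.COLOR_RGB2HSV).astype(int)
    m=((h[...,0]>=hlo)&(h[...,0]<=hhi)|((hlo<0)&(h[...,0]>=180+hlo)))&(h[...,1]>smin)&(h[...,2]>vmin)
    n,l,st,c=cv2.connectedComponentsWithStats(m.astype(np.uint8))
    i=1+np.argmax(st[1:,4]); return c[i]+[x0,y0], st[i]+np.array([x0,y0,0,0,0])
t,s=ss["top"],ss["side"]
def tri(u,v):
    a,d=ray(t,u);b,e=ray(s,v)
    k=np.linalg.lstsq(np.c_[d,-e],b-a,rcond=None)[0]
    p,q=a+k[0]*d,b+k[1]*e; return ((p+q)/2).round(4),np.linalg.norm(p-q).round(4)
for nm,bt,bs,h,z,kw in [("pin",(160,222,190,255),(285,285,315,325),(-8,6),.05,{}),("eye",(283,192,308,216),(265,220,297,245),(0,14),.034,{}),("ring",(312,172,352,208),(258,182,295,208),(14,28),.078,dict(smin=90))]:
    u,a=blob(t,bt,*h,**kw);v,b=blob(s,bs,*h,**kw)
    print(nm,u.round(1),a,v.round(1),b,"top",atz(t,u,z).round(4),"side",atz(s,v,z).round(4),"tri",tri(u,v))
A=t["image"][140:250,270:370];B=s["image"][175:250,225:325]
C=t["image"][210:265,145:210]
f=lambda i:cv2.resize(i,(390,int(390*i.shape[0]/i.shape[1])),interpolation=cv2.INTER_CUBIC)
A,B=f(A),f(B); H=max(len(A),len(B)); P=np.zeros((H,780,3),np.uint8);P[:len(A),:390]=A;P[:len(B),390:]=B
cv2.imwrite("pics/crop1.png",P[:,:,::-1])
E
```

```text
pin [171.6 237.6] [168 234   8   8  58] [299.2 304.6] [295 295  10  21 171] top [0.4684 0.2491 0.05  ] side [0.4682 0.2524 0.05  ] tri (array([0.4684, 0.2497, 0.0477]), np.float64(0.0001))
eye [294.  203.4] [287 197  15  14 109] [279.7 226.5] [274 223  12   8  92] top [ 0.5457 -0.0305  0.034 ] side [ 0.5459 -0.028   0.034 ] tri (array([ 0.5461, -0.0305,  0.0325]), np.float64(0.0005))
ring [330.1 190.9] [318 178  26  26 303] [275.4 197.7] [265 188  22  18 274] top [ 0.5687 -0.1098  0.078 ] side [ 0.5655 -0.0853  0.078 ] tri (array([ 0.5702, -0.1113,  0.0649]), np.float64(0.0004))
```

View pics/crop1.png

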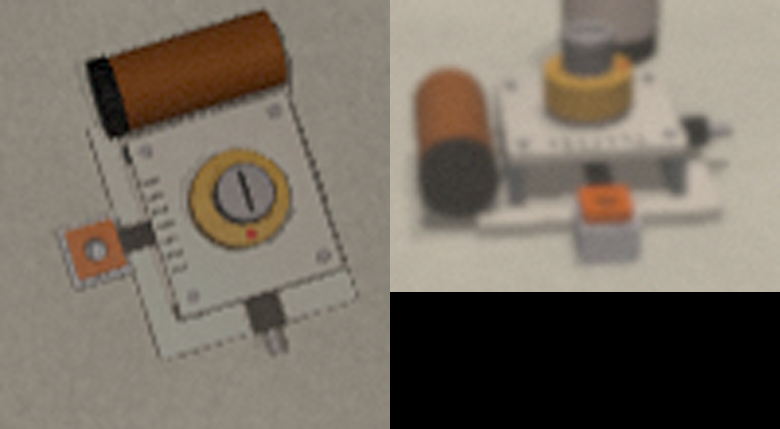

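The crop shows the eye's hole at about (294.6,203.8) in the top image and the ring centre at about (331.5,191), 85 mm apart as specified. The lever points at roughly 106° in the world frame.

```bash
cat >> h.py <<'E'
from scipy.spatial.transform import Rotation as Rn
def pose(o=None):
    o=o or env.observe(); R=Rn.from_rotvec(o["tool_rot"]).as_matrix(); return np.array(o["eef_pos"]),np.arctan2(R[1,0],R[0,0])
def plan(p,yaw,tgt,tyaw,n,jaw):
    d=(np.array(tgt)-p)/n; dy=(tyaw-yaw)/n
    for i in range(n):
        y=yaw+i*dy; x=np.array([np.cos(y),np.sin(y)]);yy=np.array([np.sin(y),-np.cos(y)])
        print("%.2f %.2f %.2f 0 0 %.3f %d;"%(x@d[:2]/.05,yy@d[:2]/.05,-d[2]/.05,-dy/(np.pi/2),jaw),end="\n" if i%5==4 else " ")
    return np.array(tgt),tyaw
E
python3 - <<'E'
from h import *
p,y=pose();print(p,y)
p,y=plan(p,y,(.45,-.05,.25),1.847,15,0)
p,y=plan(p,y,(.468,.250,.12),1.847,10,0)
E
```

```text
[ 0.21922433 -0.63840872  0.24227897] 0.33081667927028713
0.55 -0.64 -0.01 0 0 -0.064 0; 0.61 -0.58 -0.01 0 0 -0.064 0; 0.66 -0.52 -0.01 0 0 -0.064 0; 0.71 -0.45 -0.01 0 0 -0.064 0; 0.75 -0.38 -0.01 0 0 -0.064 0;
0.79 -0.30 -0.01 0 0 -0.064 0; 0.81 -0.22 -0.01 0 0 -0.064 0; 0.83 -0.13 -0.01 0 0 -0.064 0; 0.84 -0.05 -0.01 0 0 -0.064 0; 0.84 0.04 -0.01 0 0 -0.064 0;
0.83 0.12 -0.01 0 0 -0.064 0; 0.82 0.20 -0.01 0 0 -0.064 0; 0.79 0.29 -0.01 0 0 -0.064 0; 0.76 0.36 -0.01 0 0 -0.064 0; 0.72 0.44 -0.01 0 0 -0.064 0;
0.57 0.20 0.26 0 0 -0.000 0; 0.57 0.20 0.26 0 0 -0.000 0; 0.57 0.20 0.26 0 0 -0.000 0; 0.57 0.20 0.26 0 0 -0.000 0; 0.57 0.20 0.26 0 0 -0.000 0;
0.57 0.20 0.26 0 0 -0.000 0; 0.57 0.20 0.26 0 0 -0.000 0; 0.57 0.20 0.26 0 0 -0.000 0; 0.57 0.20 0.26 0 0 -0.000 0; 0.57 0.20 0.26 0 0 -0.000 0;
```

Emit:
send_rows:
  steps: "0.55 -0.64 -0.01 0 0 -0.064 0; 0.61 -0.58 -0.01 0 0 -0.064 0; 0.66 -0.52 -0.01 0 0 -0.064 0; 0.71 -0.45 -0.01 0 0 -0.064 0; 0.75 -0.38 -0.01 0 0 -0.064 0"

```text
clock: 1.72
eef_pos: [0.2966, -0.4414, 0.245]
tool_rot: [2.87, 1.276, 0.0]
force: [0.2, -0.1, 0.5]
gripper_width: 0.0858
grasp_force: 0.0
```

Emit:
send_rows:
  steps: "0.79 -0.30 -0.01 0 0 -0.064 0; 0.81 -0.22 -0.01 0 0 -0.064 0; 0.83 -0.13 -0.01 0 0 -0.064 0; 0.84 -0.05 -0.01 0 0 -0.064 0; 0.84 0.04 -0.01 0 0 -0.064 0"

```text
clock: 2.35
eef_pos: [0.3741, -0.2458, 0.2476]
tool_rot: [2.463, 1.949, 0.001]
force: [0.7, -0.9, 0.9]
gripper_width: 0.0854
grasp_force: 0.0
```

Emit:
send_rows:
  steps: "0.83 0.12 -0.01 0 0 -0.064 0; 0.82 0.20 -0.01 0 0 -0.064 0; 0.79 0.29 -0.01 0 0 -0.064 0; 0.76 0.36 -0.01 0 0 -0.064 0; 0.72 0.44 -0.01 0 0 -0.064 0"

```text
clock: 2.98
eef_pos: [0.4519, -0.0502, 0.2501]
tool_rot: [1.9, 2.501, 0.001]
force: [0.1, 0.1, 0.9]
gripper_width: 0.0855
grasp_force: 0.0
```

Emit:
send_rows:
  steps: "0.57 0.2 0.26 0 0 0 0; 0.57 0.2 0.26 0 0 0 0; 0.57 0.2 0.26 0 0 0 0; 0.57 0.2 0.26 0 0 0 0; 0.57 0.2 0.26 0 0 0 0"

```text
clock: 3.6
eef_pos: [0.4621, 0.1002, 0.1846]
tool_rot: [1.904, 2.498, 0.001]
force: [0.0, -0.7, -0.8]
gripper_width: 0.0855
grasp_force: 0.0
```

Emit:
send_rows:
  steps: "0.57 0.2 0.26 0 0 0 0; 0.57 0.2 0.26 0 0 0 0; 0.57 0.2 0.26 0 0 0 0; 0.57 0.2 0.26 0 0 0 0; 0.57 0.2 0.26 0 0 0 0"

```text
clock: 4.22
eef_pos: [0.4726, 0.2509, 0.1196]
tool_rot: [1.904, 2.498, 0.001]
force: [0.2, -0.4, -0.1]
gripper_width: 0.0855
grasp_force: 0.0
```

```bash
python3 - <<'E'
from h import *
o=env.observe();p,y=pose();print(p,y,o["tool_rot"],o["clock"])
plan(p,y,(.468,.250,.042),1.847,5,0)
s=env.snapshot("side");t=env.snapshot("top")
P=np.hstack([cv2.resize(s["image"][200:350,220:380],(400,375)),cv2.resize(t["image"][170:290,110:240],(400,375))])
cv2.imwrite("pics/g1.png",P[:,:,::-1])
print(proj(s,p),proj(t,p))
E
```

```text
[0.47259079 0.25088969 0.11961146] 1.83886429986257 [1.90447331e+00 2.49813120e+00 8.41731072e-04] 4.225
0.00 -0.02 0.31 0 0 -0.001 0; 0.00 -0.02 0.31 0 0 -0.001 0; 0.00 -0.02 0.31 0 0 -0.001 0; 0.00 -0.02 0.31 0 0 -0.001 0; 0.00 -0.02 0.31 0 0 -0.001 0;
[297.66445526 270.16514323] [162.45074587 235.00781151]
```

View pics/g1.png

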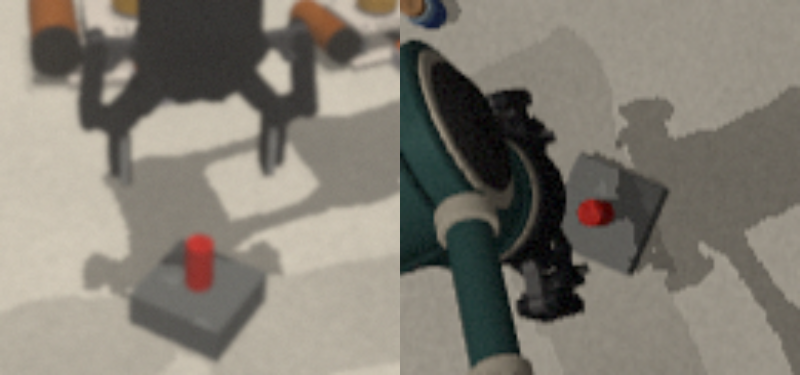

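The side crop shows the fingers centred over the pin, with finger midpoint at about 197 and pin at 200. Descending and gripping.

Emit:
send_rows:
  steps: "0 -0.02 0.31 0 0 0 0; 0 -0.02 0.31 0 0 0 0; 0 -0.02 0.31 0 0 0 0; 0 -0.02 0.31 0 0 0 0; 0 0 0.31 0 0 0 0"

```text
clock: 4.95
eef_pos: [0.4684, 0.2483, 0.0411]
tool_rot: [-1.905, -2.498, 0.001]
force: [0.8, -1.1, 0.4]
gripper_width: 0.0854
grasp_force: 0.0
```

Emit:
send_rows:
  steps: "0 0 0 0 0 0 255; 0 0 0 0 0 0 255; 0 0 0 0 0 0 255; 0 0 0 0 0 0 255; 0 0 0 0 0 0 255"

```text
clock: 5.58
eef_pos: [0.4693, 0.2491, 0.0432]
tool_rot: [1.904, 2.498, 0.003]
force: [-0.2, 0.8, 3.4]
gripper_width: 0.0186
grasp_force: 58.5
```

```bash
python3 - <<'E'
from h import *
p,y=pose();print(p,y)
p,y=plan(p,y,(p[0],p[1],.13),y,5,255)
p,y=plan(p,y,(.546,-.0305,.13),1.847,10,255)
E
```

```text
[0.46932808 0.24912209 0.04321363] 1.8388175995953187
0.00 0.00 -0.35 0 0 -0.000 255; 0.00 0.00 -0.35 0 0 -0.000 255; 0.00 0.00 -0.35 0 0 -0.000 255; 0.00 0.00 -0.35 0 0 -0.000 255; 0.00 0.00 -0.35 0 0 -0.000 255;
-0.58 -0.00 -0.00 0 0 -0.001 255; -0.58 -0.00 -0.00 0 0 -0.001 255; -0.58 -0.00 -0.00 0 0 -0.001 255; -0.58 -0.00 -0.00 0 0 -0.001 255; -0.58 -0.00 -0.00 0 0 -0.001 255;
-0.58 -0.00 -0.00 0 0 -0.001 255; -0.58 -0.00 -0.00 0 0 -0.001 255; -0.58 -0.00 -0.00 0 0 -0.001 255; -0.58 -0.00 -0.00 0 0 -0.001 255; -0.58 -0.00 -0.00 0 0 -0.001 255;
```

Emit:
send_rows:
  steps: "0 0 -0.35 0 0 0 255; 0 0 -0.35 0 0 0 255; 0 0 -0.35 0 0 0 255; 0 0 -0.35 0 0 0 255; 0 0 -0.35 0 0 0 255"

```text
clock: 6.2
eef_pos: [0.4687, 0.2488, 0.1314]
tool_rot: [1.905, 2.498, 0.001]
force: [0.2, -0.1, -0.3]
gripper_width: 0.0185
grasp_force: 58.6
```

Emit:
send_rows:
  steps: "-0.58 0 0 0 0 0 255; -0.58 0 0 0 0 0 255; -0.58 0 0 0 0 0 255; -0.58 0 0 0 0 0 255; -0.58 0 0 0 0 0 255"

```text
clock: 6.82
eef_pos: [0.5073, 0.108, 0.1306]
tool_rot: [1.905, 2.498, 0.001]
force: [0.1, -0.4, -0.0]
gripper_width: 0.0186
grasp_force: 58.6
```

Emit:
send_rows:
  steps: "-0.58 0 0 0 0 0 255; -0.58 0 0 0 0 0 255; -0.58 0 0 0 0 0 255; -0.58 0 0 0 0 0 255; -0.56 0 0 0 0 0 255"

```text
clock: 7.45
eef_pos: [0.5454, -0.031, 0.1306]
tool_rot: [1.905, 2.498, 0.0]
force: [1.1, 0.1, -0.9]
gripper_width: 0.0184
grasp_force: 58.6
```

Emit:
send_rows:
  steps: "0 0 0.25 0 0 0 255; 0 0 0.25 0 0 0 255; 0 0 0.1 0 0 0 255; 0 0 0 0 0 0 255; 0 0 0 0 0 0 255"

```text
clock: 8.07
eef_pos: [0.5452, -0.0294, 0.1]
tool_rot: [1.904, 2.499, 0.0]
force: [0.2, 0.5, 0.4]
gripper_width: 0.0183
grasp_force: 58.6
```

```bash
python3 - <<'E'
from h import *
o=env.observe();p,y=pose();print(p,y,o["tool_rot"],o["gripper_width"])
ss={n:env.snapshot(n) for n in("top","side")}
t,s=ss["top"],ss["side"]
for n,c in ss.items():
  for th in("pin","lever_eye"):
    for r in env.trace(th,c)[:2]: print(n,th,r["score"],r["xy"],r["pixels"].sum())
e=(.546,-.0305,.034);print("eye proj",proj(t,e),proj(s,e),"tcp",proj(t,p),proj(s,p), "pin end exp",proj(s,p-[0,0,.0365]))
P=np.hstack([cv2.resize(s["image"][170:260,230:330],(400,360),interpolation=2),cv2.resize(t["image"][150:240,250:350],(400,360),interpolation=2)])
cv2.imwrite("pics/g2.png",P[:,:,::-1])
E
```

```text
[ 0.54523104 -0.02943719  0.09995222] 1.8396093643403502 [1.90364119e+00 2.49897006e+00 2.70937540e-04] 0.01834889843790344
top lever_eye 0.79 [359.4, 294.4] 271
top lever_eye 0.47 [171.7, 153.8] 137
side pin 0.45 [280.7, 201.3] 161
side lever_eye 0.83 [373.4, 198.4] 317
side lever_eye 0.7 [279.9, 222.3] 287
eye proj [294.0417807  203.26193311] [279.87477164 225.91372369] tcp [294.52998006 200.64225389] [280.19611205 200.55585034] pin end exp [280.16070226 214.9350416 ]
```

View pics/g2.png

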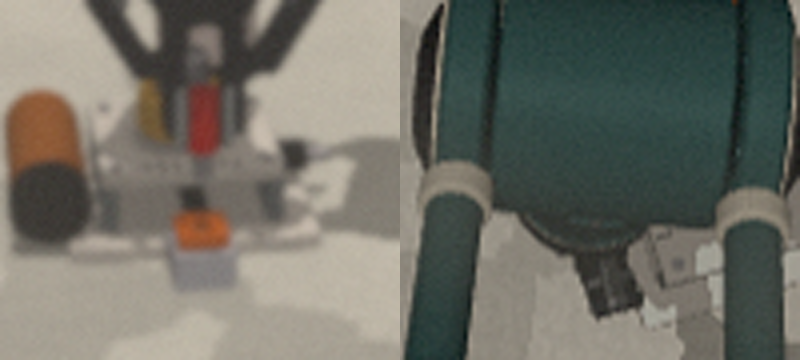

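The pin shank (column 280.75) lines up with the eye (about 280.6) in the side view, and the top view is blocked by the arm. I'll correct about 2 mm along the lever and descend while watching the force.

Emit:
send_rows:
  steps: "-0.02 0 0.1 0 0 0 255; -0.02 0 0.1 0 0 0 255; 0 0 0.1 0 0 0 255; 0 0 0.1 0 0 0 255; 0 0 0.06 0 0 0 255"

```text
clock: 9.0
eef_pos: [0.5453, -0.0319, 0.0762]
tool_rot: [-1.904, -2.498, 0.001]
force: [-0.3, -0.5, 0.8]
gripper_width: 0.0184
grasp_force: 58.6
```

Emit:
send_rows:
  steps: "0 0 0.04 0 0 0 255; 0 0 0.04 0 0 0 255; 0 0 0.04 0 0 0 255; 0 0 0 0 0 0 255; 0 0 0 0 0 0 255"

```text
clock: 9.62
eef_pos: [0.5457, -0.0319, 0.0709]
tool_rot: [1.905, 2.498, 0.0]
force: [0.4, 0.9, 0.5]
gripper_width: 0.0184
grasp_force: 58.6
```

Emit:
send_rows:
  steps: "0 0 0.04 0 0 0 255; 0 0 0.03 0 0 0 255; 0 0 0.03 0 0 0 255; 0 0 0 0 0 0 255; 0 0 0 0 0 0 255"

```text
clock: 10.25
eef_pos: [0.5477, -0.0311, 0.0684]
tool_rot: [1.904, 2.496, 0.005]
force: [-2.1, 3.8, 11.5]
gripper_width: 0.0188
grasp_force: 59.8
```

```bash
python3 - <<'E'
from h import *
o=env.observe();print({k:np.round(o[k],4) for k in("eef_pos","force","torque")})
s=env.snapshot("side")
cv2.imwrite("pics/g3.png",cv2.resize(s["image"][190:250,240:320],(640,480),interpolation=2)[:,:,::-1])
E
```

```text
{'eef_pos': array([ 0.5477, -0.0311,  0.0684]), 'force': array([-2.1251,  3.8339, 11.4641]), 'torque': array([0.7689, 0.2978, 0.0042])}
```

View pics/g3.png

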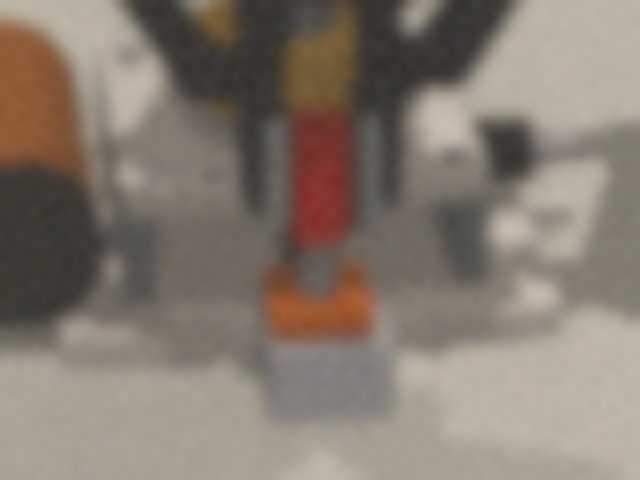

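The tip is pressing on the rim of the eye at 11.5 N, and the side load points outward along the lever. I'll lift, shift 1.5 mm outward and retry.

Emit:
send_rows:
  steps: "0 0 -0.1 0 0 0 255; 0 0 -0.05 0 0 0 255; 0.03 0 0 0 0 0 255; 0 0 0 0 0 0 255; 0 0 0 0 0 0 255"

```text
clock: 10.92
eef_pos: [0.5449, -0.0305, 0.0729]
tool_rot: [-1.904, -2.498, 0.001]
force: [0.7, 0.2, -0.1]
gripper_width: 0.0183
grasp_force: 58.6
```

```bash
python3 - <<'E'
from h import *
o=env.observe();print({k:np.round(o[k],4) for k in("eef_pos","force","torque")})
s=env.snapshot("side")
def comp(m,box):
    x0,y0,x1,y1=box
    ys,xs=np.nonzero(m[y0:y1,x0:x1]); return (xs.mean()+x0).round(2),(ys.mean()+y0).round(2),xs.min()+x0,xs.max()+x0,ys.min()+y0,ys.max()+y0,len(xs)
h=cv2.cvtColor(s["image"],cv2.COLOR_RGB2HSV).astype(int)
box=(268,195,298,236)
o=(h[...,0]>=6)&(h[...,0]<=14)&(h[...,1]>150)&(h[...,2]>110)
o[:220]=0
r=((h[...,0]<=4)|(h[...,0]>=174))&(h[...,1]>120)
print("eye",comp(o,box));print("head",comp(r,box))
e=np.array((.546,-.031,.034));print(proj(s,e))
E
```

```text
{'eef_pos': array([ 0.5449, -0.0305,  0.0729]), 'force': array([ 0.6831,  0.2032, -0.1498]), 'torque': array([0.0434, 0.0174, 0.0324])}
eye (np.float64(279.46), np.float64(227.93), np.int64(274), np.int64(285), np.int64(225), np.int64(230), 57)
head (np.float64(280.93), np.float64(210.44), np.int64(278), np.int64(284), np.int64(203), np.int64(218), 107)
[279.90865965 225.80587701]
```

Emit:
send_rows:
  steps: "0 0.035 0 0 0 0 255; 0 0 0.05 0 0 0 255; 0 0 0.05 0 0 0 255; 0 0 0.03 0 0 0 255; 0 0 0 0 0 0 255"

```text
clock: 11.6
eef_pos: [0.5469, -0.0297, 0.0666]
tool_rot: [-1.905, -2.498, -0.001]
force: [0.3, 2.3, -0.3]
gripper_width: 0.0181
grasp_force: 58.6
```

Emit:
send_rows:
  steps: "0.01 0 0.03 0 0 0 255; 0.01 0 0.03 0 0 0 255; 0 0 0.03 0 0 0 255; 0 0 0 0 0 0 255; 0 0 0 0 0 0 255"

```text
clock: 12.22
eef_pos: [0.5465, -0.0291, 0.0622]
tool_rot: [-1.905, -2.498, 0.0]
force: [-0.1, -0.8, -0.1]
gripper_width: 0.0182
grasp_force: 58.6
```

Emit:
send_rows:
  steps: "0 0 0.03 0 0 0 255; 0 0 0.03 0 0 0 255; 0 0 0.03 0 0 0 255; 0 0 0 0 0 0 255; 0 0 0 0 0 0 255"

```text
clock: 12.85
eef_pos: [0.5465, -0.029, 0.0577]
tool_rot: [-1.905, -2.498, 0.0]
force: [-0.6, -0.3, -0.2]
gripper_width: 0.0182
grasp_force: 58.6
```

Emit:
send_rows:
  steps: "0 0 0.03 0 0 0 255; 0 0 0.03 0 0 0 255; 0 0 0.03 0 0 0 255; 0 0 0 0 0 0 255; 0 0 0 0 0 0 255"

```text
clock: 13.48
eef_pos: [0.5464, -0.029, 0.053]
tool_rot: [-1.905, -2.498, 0.0]
force: [-1.2, 0.1, -2.4]
gripper_width: 0.0183
grasp_force: 58.5
```

Emit:
send_rows:
  steps: "0 0 0.03 0 0 0 255; 0 0 0.02 0 0 0 255; 0 0 0.01 0 0 0 255; 0 0 0 0 0 0 255; 0 0 0 0 0 0 255"

```text
clock: 14.1
eef_pos: [0.5466, -0.029, 0.0512]
tool_rot: [-1.905, -2.498, 0.0]
force: [-4.1, 0.8, 7.0]
gripper_width: 0.0187
grasp_force: 59.3
```

Emit:
send_rows:
  steps: "0 -0.01 0.02 0 0 0 255; 0 0 0 0 0 0 255; 0 0 0 0 0 0 255; 0 0 0 0 0 0 255; 0 0 0 0 0 0 255"

```text
clock: 14.72
eef_pos: [0.5466, -0.029, 0.0511]
tool_rot: [1.905, 2.498, 0.001]
force: [-5.7, 0.7, 11.9]
gripper_width: 0.0183
grasp_force: 59.8
```

```bash
python3 - <<'E'
from h import *
o=env.observe();print({k:np.round(o[k],4) for k in("eef_pos","force","torque")})
s=env.snapshot("side")
cv2.imwrite("pics/g4.png",cv2.resize(s["image"][190:250,240:320],(640,480),interpolation=2)[:,:,::-1])
E
```

```text
{'eef_pos': array([ 0.5466, -0.029 ,  0.0511]), 'force': array([-5.6752,  0.6823, 11.9211]), 'torque': array([ 0.1112,  1.0835, -0.0023])}
```

View pics/g4.png

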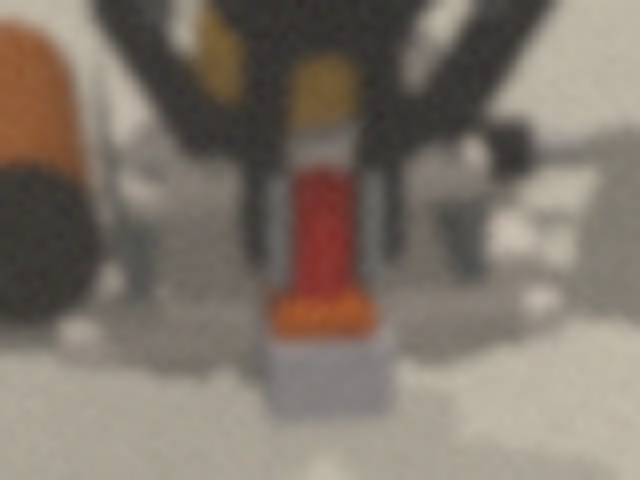

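The head sits flat on the orange eye (rows 290-300), so the pin is home. Next I release it, retreat and go to the ring.

Emit:
send_rows:
  steps: "0 0 -0.04 0 0 0 255; 0 0 0 0 0 0 130; 0 0 0 0 0 0 110; 0 0 0 0 0 0 110; 0 0 0 0 0 0 110"

```text
clock: 15.4
eef_pos: [0.5463, -0.0292, 0.0512]
tool_rot: [1.905, 2.498, 0.0]
force: [0.3, 0.1, 0.7]
gripper_width: 0.0486
grasp_force: 0.0
```

Emit:
send_rows:
  steps: "0 0 -0.4 0 0 0 110; 0 0 -0.4 0 0 0 110; 0 0 -0.4 0 0 0 110; 0 0 -0.4 0 0 0 110; 0 0 0 0 0 0 0"

```text
clock: 16.02
eef_pos: [0.5478, -0.0293, 0.1331]
tool_rot: [1.903, 2.495, 0.004]
force: [0.4, -0.7, -0.7]
gripper_width: 0.0652
grasp_force: 0.0
```

```bash
python3 - <<'E'
from h import *
o=env.observe();p,y=pose();print(p,y,o["torque"],o["force"])
s=env.snapshot("side")
h=cv2.cvtColor(s["image"],cv2.COLOR_RGB2HSV).astype(int)
r=((h[...,0]<=4)|(h[...,0]>=174))&(h[...,1]>120); ys,xs=np.nonzero(r[195:240,268:298]);print("head",xs.mean()+268,ys.min()+195,ys.max()+195)
p,y=plan(p,y,(.5697,-.1108,.13),1.847,5,0)
p,y=plan(p,y,(.5697,-.1108,.067),1.847,5,0)
E
```

```text
[ 0.54781847 -0.02931649  0.13314307] 1.8387299537704878 [0.01015271 0.02101548 0.04501419] [ 0.41295784 -0.73132953 -0.74835153]
head 279.5929203539823 211 226
-0.34 -0.00 0.01 0 0 -0.001 0; -0.34 -0.00 0.01 0 0 -0.001 0; -0.34 -0.00 0.01 0 0 -0.001 0; -0.34 -0.00 0.01 0 0 -0.001 0; -0.34 -0.00 0.01 0 0 -0.001 0;
0.00 0.00 0.25 0 0 -0.000 0; 0.00 0.00 0.25 0 0 -0.000 0; 0.00 0.00 0.25 0 0 -0.000 0; 0.00 0.00 0.25 0 0 -0.000 0; 0.00 0.00 0.25 0 0 -0.000 0;
```

Emit:
send_rows:
  steps: "-0.34 0 0 0 0 0 0; -0.34 0 0 0 0 0 0; -0.34 0 0 0 0 0 0; -0.34 0 0 0 0 0 0; -0.34 0.01 0 0 0 0 0"

```text
clock: 16.7
eef_pos: [0.5694, -0.1125, 0.1311]
tool_rot: [-1.905, -2.498, 0.0]
force: [-0.0, -0.1, -0.5]
gripper_width: 0.0853
grasp_force: 0.0
```

Emit:
send_rows:
  steps: "0 0 0.26 0 0 0 0; 0 0 0.26 0 0 0 0; 0 0 0.26 0 0 0 0; 0 0 0.26 0 0 0 0; 0 0 0.23 0 0 0 0"

```text
clock: 17.32
eef_pos: [0.5688, -0.1105, 0.0665]
tool_rot: [-1.904, -2.498, 0.001]
force: [0.1, -0.3, -0.4]
gripper_width: 0.0854
grasp_force: 0.0
```

```bash
python3 - <<'E'
from h import *
o=env.observe();print({k:np.round(o[k],4) for k in("eef_pos","force","torque")})
s=env.snapshot("side");t=env.snapshot("top")
P=np.hstack([cv2.resize(s["image"][165:240,220:320],(480,360),interpolation=2),cv2.resize(t["image"][150:240,270:350],(320,360),interpolation=2)])
cv2.imwrite("pics/g5.png",P[:,:,::-1])
E
```

```text
{'eef_pos': array([ 0.5688, -0.1105,  0.0665]), 'force': array([ 0.1221, -0.2638, -0.4292]), 'torque': array([ 0.0051, -0.0432,  0.029 ])}
```

View pics/g5.png

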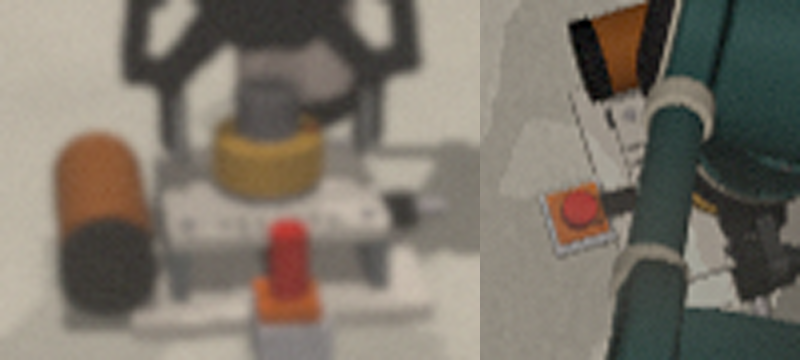

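The pin is seated with its head at about (289,230) in the side crop. The fingers (175 and 368) straddle the ring (214-323) symmetrically, so I close on it.

Emit:
send_rows:
  steps: "0 0 0 0 0 0 255; 0 0 0 0 0 0 255; 0 0 0 0 0 0 255; 0 0 0 0 0 0 255; 0 0 0 0 0 0 255"

```text
clock: 18.05
eef_pos: [0.5703, -0.111, 0.069]
tool_rot: [1.904, 2.497, 0.002]
force: [0.5, 2.7, 4.9]
gripper_width: 0.054
grasp_force: 63.5
```

```bash
cat > st.py <<'E'
from h import *
o=env.observe();p,y=pose(o);print({k:np.round(o[k],4) for k in("clock","eef_pos","force","torque","gripper_width")},"yaw",y.round(4),"q6",o["q"][5].round(3),"eff6",np.round(o["effort"][5],3))
E
python3 st.py
```

```text
{'clock': np.float64(18.05), 'eef_pos': array([ 0.5703, -0.111 ,  0.069 ]), 'force': array([0.5211, 2.7136, 4.9298]), 'torque': array([ 0.339 , -0.0994,  0.0224]), 'gripper_width': np.float64(0.054)} yaw 1.8387 q6 -0.504 eff6 0.031
```

Emit:
send_rows:
  steps: "0 0 0 0 0 0.04 255; 0 0 0 0 0 0.04 255; 0 0 0 0 0 0.04 255; 0 0 0 0 0 0.04 255; 0 0 0 0 0 0.02 255"

```text
clock: 18.68
eef_pos: [0.5708, -0.1109, 0.0691]
tool_rot: [2.237, 2.202, 0.004]
force: [3.2, 2.8, 5.1]
gripper_width: 0.0539
grasp_force: 63.7
```

```bash
python3 st.py
```

```text
{'clock': np.float64(18.675), 'eef_pos': array([ 0.5708, -0.1109,  0.0691]), 'force': array([3.1961, 2.7947, 5.0622]), 'torque': array([ 0.4247, -0.4118,  0.1503]), 'gripper_width': np.float64(0.0539)} yaw 1.5553 q6 -0.22 eff6 0.029
```

Emit:
send_rows:
  steps: "0 0 0 0 0 0.03 255; 0 0 0 0 0 0.03 255; 0 0 0 0 0 0.03 255; 0 0 0 0 0 0.02 255; 0 0 0 0 0 0.02 255"

```text
clock: 19.3
eef_pos: [0.5712, -0.111, 0.0691]
tool_rot: [2.449, 1.963, 0.005]
force: [4.3, 2.3, 5.0]
gripper_width: 0.0539
grasp_force: 63.7
```

```bash
python3 st.py
```

```text
{'clock': np.float64(19.3), 'eef_pos': array([ 0.5712, -0.111 ,  0.0691]), 'force': array([4.3474, 2.3054, 5.0058]), 'torque': array([ 0.4539, -0.7244,  0.2227]), 'gripper_width': np.float64(0.0539)} yaw 1.3511 q6 -0.016 eff6 -0.052
```

Emit:
send_rows:
  steps: "0 0 0 0 0 0.02 255; 0 0 0 0 0 0.02 255; 0 0 0 0 0 0.02 255; 0 0 0 0 0 0.02 255; 0 0 0 0 0 0.02 255"

```text
clock: 19.92
eef_pos: [0.5715, -0.1111, 0.0691]
tool_rot: [2.596, 1.764, 0.006]
force: [4.8, 2.6, 4.6]
gripper_width: 0.0542
grasp_force: 63.6
```

```bash
python3 st.py
```

```text
{'clock': np.float64(19.925), 'eef_pos': array([ 0.5715, -0.1111,  0.0691]), 'force': array([4.8226, 2.6043, 4.5636]), 'torque': array([ 0.411 , -0.7964,  0.2155]), 'gripper_width': np.float64(0.0542)} yaw 1.194 q6 0.141 eff6 -0.052
```

Emit:
send_rows:
  steps: "0 0 0 0 0 0.02 255; 0 0 0 0 0 0.02 255; 0 0 0 0 0 0.02 255; 0 0 0 0 0 0.02 255; 0 0 0 0 0 0.02 255"

```text
clock: 20.55
eef_pos: [0.5718, -0.1112, 0.0691]
tool_rot: [2.725, 1.556, 0.007]
force: [5.4, 2.9, 3.1]
gripper_width: 0.0542
grasp_force: 63.5
```

```bash
python3 st.py
```

```text
{'clock': np.float64(20.55), 'eef_pos': array([ 0.5718, -0.1112,  0.0691]), 'force': array([5.4072, 2.8837, 3.1245]), 'torque': array([ 0.4416, -0.9572,  0.4128]), 'gripper_width': np.float64(0.0542)} yaw 1.0374 q6 0.298 eff6 0.118
```

Emit:
send_rows:
  steps: "0 0 0 0 0 0 255; 0 0 0 0 0 0 255; 0 0 0 0 0 0.007 255; 0 0 0 0 0 0.007 255; 0 0 0 0 0 0.006 255"

```text
clock: 21.18
eef_pos: [0.5719, -0.1112, 0.0691]
tool_rot: [2.749, 1.514, 0.007]
force: [6.6, 2.7, 3.4]
gripper_width: 0.0543
grasp_force: 63.5
```

```bash
python3 st.py
```

```text
{'clock': np.float64(21.175), 'eef_pos': array([ 0.5719, -0.1112,  0.0691]), 'force': array([6.5801, 2.6587, 3.4138]), 'torque': array([ 0.3767, -0.9259,  0.3946]), 'gripper_width': np.float64(0.0543)} yaw 1.0069 q6 0.329 eff6 0.343
```

Emit:
send_rows:
  steps: "0 0 0 0 0 0.006 255; 0 0 0 0 0 0.006 255; 0 0 0 0 0 0.006 255; 0 0 0 0 0 0.006 255; 0 0 0 0 0 0.006 255"

```text
clock: 21.8
eef_pos: [0.572, -0.1112, 0.0691]
tool_rot: [2.783, 1.449, 0.007]
force: [6.8, 2.0, 3.2]
gripper_width: 0.0542
grasp_force: 63.4
```

```bash
python3 st.py
```

```text
{'clock': np.float64(21.8), 'eef_pos': array([ 0.572 , -0.1112,  0.0691]), 'force': array([6.8009, 1.9889, 3.1844]), 'torque': array([ 0.4075, -1.0535,  0.5671]), 'gripper_width': np.float64(0.0542)} yaw 0.96 q6 0.376 eff6 0.403
```

Torque is about 0.53 N m, which is tight and still below crushing. Letting go and retreating.

Emit:
send_rows:
  steps: "0 0 0 0 0 0 255; 0 0 0 0 0 0 255; 0 0 0 0 0 0 0; 0 0 0 0 0 0 0; 0 0 0 0 0 0 0"

```text
clock: 22.42
eef_pos: [0.5681, -0.111, 0.067]
tool_rot: [-2.786, -1.449, 0.003]
force: [0.1, 0.1, -0.4]
gripper_width: 0.0856
grasp_force: 0.0
```

Emit:
send_rows:
  steps: "0 0 0 0 0 0 0; 0 0 0 0 0 0 0; 0 0 -0.3 0 0 0 0; 0 0 -0.5 0 0 0 0; 0 0 -0.6 0 0 0 0"

```text
clock: 23.05
eef_pos: [0.569, -0.1109, 0.1391]
tool_rot: [-2.787, -1.449, 0.0]
force: [0.5, -0.1, -0.5]
gripper_width: 0.0855
grasp_force: 0.0
```

Emit:
send_rows:
  steps: "0 0 -0.6 0 0 0 0; 0 0 -0.6 0 0 0 0; 0 0 0 0 0 0 0; 0 0 0 0 0 0 0; 0 0 0 0 0 0 0"

```text
clock: 23.68
eef_pos: [0.5681, -0.1108, 0.1963]
tool_rot: [-2.786, -1.449, 0.003]
force: [0.2, 0.1, 0.4]
gripper_width: 0.0853
grasp_force: 0.0
```

```bash
python3 - <<'E'
from h import *
import st
s=env.snapshot("side")
cv2.imwrite("pics/g6.png",s["image"][:,:,::-1])
E
```

```text
{'clock': np.float64(23.675), 'eef_pos': array([ 0.5681, -0.1108,  0.1963]), 'force': array([0.1807, 0.1236, 0.3602]), 'torque': array([-0.0464,  0.0112,  0.0228]), 'gripper_width': np.float64(0.0853)} yaw 0.9591 q6 0.376 eff6 -0.0
```

View pics/g6.png

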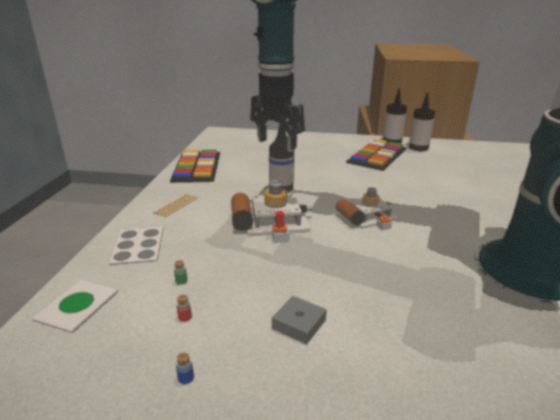

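The pin is seated at (280,222), the bottle and vials stand where they were, and the gripper is clear of everything. Handing in.

```bash
python3 -c "
from workcell import env
print(env.sign_off())"
```

```text
the job is handed in; nothing more can be done
None
```

I handed the job in at about 24 s, and sign-off returned no verdict. The pin is home through the eye, the ring was last turned to about 0.53 N m (firm, below the 0.7 N m crush limit) and let go, and in the last picture the bottle and vials stand where they were.

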